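Index the sample carousel and load the green vial

ROBOT

A 6-joint arm with a two-finger parallel gripper is mounted at the origin on a cart in front of the work surface, level with it; the furniture and walls round the work are solid. World frame = base frame: x ahead of the robot, y to its left, z up, the work surface at z = 0. Lengths are in mm, angles in degrees, forces in N, time in s.
With the tool pointing down it reaches from about 400 to 925 mm from the base axis. Payload 12.5 kg.
Tool frame: the origin (TCP) lies at the very end of the fingers, on their centre line; the grasp point (between the pads) lies 19 mm behind it; z points along the fingers, y is the direction in which the jaws open and shut (so a half turn about z gives the same grasp; the last joint's range is limited). The gripper opens to 95 mm and grips with 3 to 60 N. Pads are 20 mm wide; open, the fingers measure 119 mm over their backs; the gripper's body (75 mm by 180 mm) begins 59 mm behind the grasp point.
Start: joints at [-81.91, 28.126, 89.318, -0, 62.55, -6.05], TCP at [152.711, -606.074, 214.661] pointing down, gripper open.
Joint ranges: [-177.58, 177.58], [-47.91, 125.51], [2.72, 160], [-65.01, 245.01], [3.68, 167.84], [-153.87, 153.87]. Speed limits (degrees/s): [127.2, 127.2, 159.86, 180, 180, 180].

INTERFACE

Orientations are given as [roll, pitch, yaw] about the fixed x, y, z axes, in that order (R = Rz(yaw) Ry(pitch) Rx(roll)).
In Python, from rig import r gives the robot as it stands.
- The arm moves only by the tool send_rows, never from a script. Its argument "increments" is a list that holds one entry, the list of rows, each a list of 6 numbers: the shift along the tool's x, y, z in cm, then the turn, a rotation vector about the tool's x, y, z in degrees. In form: [[[dx, dy, dz, rx, ry, rz], ...]]. A call has 1 to 5 rows; each row shifts and turns the commanded pose from where the row before left it, along the tool's axes as they then stand; what a row does not reach is not made up. A row lasts 1/10 s, in which the tool goes at most 50 mm and 8.59 degrees, less where a joint would pass 70% of its speed; a pose out of reach is approached as far as the arm can. A call is refused whole if a number of a shift passes 5 or a number of a turn 8.59, either way. A call with a gripper value outside its range is refused whole. "claw" is the opening, from 0 (shut) to 1 (fully open), set as the call begins (left out, the last holds). The fingers move at their own pace and stop on an object; "grip_force" is the grip in N (left out, the last holds). Time passes only in rows, so rows that do not move let the fingers close. It gives the time, the measured TCP pose, the force and the opening at its end, in the units of the state.
- r.read_state(): the state, without advancing time (a new reading comes with each control period).
- r.read_camera(name): name is "side" or "top"; returns a dict with "frame" (400x640x3 uint8, blue, green, red), "depth" (400x640 float32, mm along the optical axis (not along the pixel's ray), 0 where there is no reading), "K" (3x3 intrinsics, pixels), "D" ([k1, k2, p1, p2, k3] as OpenCV has them; the pictures are not rectified), "R" (3x3) and "t" (3): a world point X has camera coordinates R X + t. Camera axes: x right, y down, z forward; pixel columns grow to the right and rows downward; lengths in mm; the calibration is good to about 2 mm. A picture is of the moment at which its call begins.
- r.hand_in(): hands the job in, once; it reports no verdict.
The state is a dict: "t": time; "joints": joint angles; "qd": joint speeds; "joint_torque": joint torques, N m; "tool_pos": TCP position; "orientation": TCP orientation; "force": force on the tool from outside, world axes, zero at the start; "torque": the same for the moment, N m; "opening": finger opening in mm.
Only numpy, scipy, OpenCV 4.12 (cv2) and the standard library are available. Lean on these libraries where they do the work, as an engineer would, in place of code of your own. Each camera call takes 0.05 s, during which the arm holds its last target.

TASK

Turn the sample carousel anticlockwise (its upright posts are there to push on), gently, until its blue lug is fully home against the dark index stop; then stand the vial with the green band upright and fully down in the empty blue pocket. Leave the carousel home against its stop, and leave the two other loose bottles where they are.

Things in the scene. Friction and masses are not known exactly. Their poses are not given: they have to be found in the camera images.
- carousel_base: Fixed round grey plate, 250 mm across, 8 mm thick, under the carousel; origin on the carousel's vertical axis at the work surface. Its x axis is the direction in which the empty pocket points when home, to within 0.2 rad: the index stop, a dark block 45 mm high clamped on the plate's rim about on its -y side, is set by hand and not measured, so home must be found by feel.
- carousel: White disc, 190 mm across, 12 mm thick, turning on a vertical axis; origin on the axis at its underside, x axis towards the empty blue pocket. It starts 0.7 to 1.9 rad clockwise (from above) of home. Carries 4 posts, the pocket, 3 small bottles fixed in grey cups (56 mm from the axis, 90, 180, 270 degrees from the pocket, tops at most 100 mm above the work surface).
- hub (a point): Centre of the disc's top face, on the axis, 38 mm above the work surface. The disc turns easily (2 to 4 N at a post, more if fast). A blue lug juts 27 mm from its rim 90 degrees clockwise of the pocket; turning anticlockwise it meets the stop's brass striker, pushes it in 10 mm and is rigidly stopped; let go suddenly it may spring back. Press with under 20 N on disc and posts.
- post0 (a point): Centre of the top of the push post that stands 45 degrees anticlockwise of the empty pocket: round aluminium, 14 mm thick, 50 mm tall above the disc (top 88 mm above the work surface), 82 mm from the axis. Three more like it stand every 90 degrees round the disc.
- pocket (a point): Centre of the inner floor of the empty blue pocket, 41 mm above the work surface: a round cup, bore 37 mm, outside 47 mm, rim 27 mm above this point, 56 mm from the axis.
- index_plunger (a joint): Red indicator pin behind the brass striker of the index stop: 0 while the striker stands 10 mm out of the stop, 0.010 m when the lug is fully home and has pushed it all the way in; its spring (under 0.3 N) is too weak to turn the carousel back.
- vial_green_mid (a point): Middle (half-way up) of the upright vial with the green label band and white cap, 80 mm tall: body 32 mm thick, cap (top 13 mm) 34 mm; 40 mm above its foot. Starts standing on the work surface; 24 to 60 g.
- vial_amber: Vial with orange label band and white cap, 31 mm thick, 68 mm tall, standing; origin at the centre of its foot. Leave alone.
- lugol: Clear bottle with a black cap and dark band, 33 mm thick, 74 mm tall, standing; origin at the centre of its foot. Leave alone.
Mind the look-alikes: they are no part of the job. What is shaped like the part that bears vial_green_mid but pink or yellow is not meant.

How it is judged (in metres and radians):
On the way, in this order (a step that is already met when the one before it is completed fails the run):
1. the carousel is turned home against the index stop (value of joint index_plunger above 0.007 m), for 0.3 s.
2. the green vial stands in the empty pocket (z of vial_green_mid in the frame of pocket below 0.044 m and horizontal distance between vial_green_mid and pocket below 0.006 m), for 0.2 s.
At the end, for the whole second after the job is handed in: The carousel rests within 3 mm of the index stop (plunger pushed in at least 7 of its 10 mm), and the green vial stands in the blue pocket: foot within 4 mm of the pocket floor, centred within 6 mm, upright within 0.15 rad, released and at rest (all of step 2 and value of joint index_plunger above 0.007 m and z of vial_green_mid in the frame of pocket above 0.036 m and angle between vial_green_mid's own z axis and vertical below 0.15 rad and angular speed of carousel below 0.05 rad/s); the robot touches nothing.
It fails at once if the fingers press on the carousel with more than 20 N (contact force between the fingers and carousel above 20 N).
It fails at once if the orange-banded vial is moved by more than 30 mm (distance of vial_amber from where it was at the start of the episode above 0.03 m).
It fails at once if the black-capped bottle is moved by more than 30 mm (distance of lugol from where it was at the start of the episode above 0.03 m).
It also fails if it takes over 72 s, if anything falls off the work surface, if the arm or the gripper's body presses on something with over 40 N, if the wrist force passes 120 N, or if a joint passes its speed limit or range.

## Working session

There is one attempt and no reset: what is moved stays moved. The work goes in short steps, Python scripts to look and compute and a tool call to move; the robot and the scene stay as the last step left them, time stands still between calls to the robot, and variables do not carry over. Pictures are saved under pics/ and viewed, and the job is handed in when it is done.

Besides the shell and the picture viewer there is one more tool, called after "Request:" in YAML: its name, and indented under it one key for each argument. send_rows: Moves the arm, as the interface text tells. Its arguments: {"type":"object","properties":{"increments":{"type":"array"},"claw":{"type":"number"},"grip_force":{"type":"number"}},"required":["increments"]}

```bash
ls; mkdir -p pics; python3 - <<'E'
from rig import r
import cv2,numpy as np
s=r.read_state(); print(s)
for n in("side","top"):
    c=r.read_camera(n); cv2.imwrite(f"pics/{n}0.png",c["frame"]); np.savez(f"pics/{n}0.npz",**c)
    print(n,c["K"],c["D"],c["R"],c["t"])
E
```

```text
pics
{'t': 0.0, 'joints': array([-8.19111744e+01,  2.81637228e+01,  8.93492944e+01, -7.09538535e-04,
        6.25489845e+01, -6.05084196e+00]), 'qd': array([-0.05265512, -0.02383319, -0.01654322, -0.02897487,  0.00276391,
       -0.00637421]), 'joint_torque': array([-3.72625625e-03, -6.12655878e+01, -2.58191139e+01,  6.90667983e-02,
        4.82194510e-02, -1.02587817e-04]), 'tool_pos': array([ 152.66047981, -605.82609671,  214.07134581]), 'orientation': array([-1.79938277e+02, -5.90986276e-03,  1.41399918e+01]), 'force': array([ 0.33145595,  0.46112919, -0.44055345]), 'torque': array([-0.0317216 ,  0.00215735, -0.00738729]), 'opening': 94.72600449229125}
side [[432.75836555   0.         320.78063128]
 [  0.         432.75836555 203.43054647]
 [  0.           0.           1.        ]] [-0.0547368  0.         0.         0.         0.       ] [[-0.95876384 -0.28398965 -0.01103516]
 [-0.10495401  0.38987966 -0.91486529]
 [ 0.26411466 -0.87598158 -0.40360837]] [ 448.47043513   57.48030438 1191.08814281]
top [[372.12179612   0.         318.96659002]
 [  0.         372.12179612 199.18159403]
 [  0.           0.           1.        ]] [0.00903189 0.         0.         0.         0.        ] [[-0.02051595 -0.99976824 -0.00652372]
 [-0.99755451  0.02090571 -0.06669299]
 [ 0.06681392  0.0051395  -0.99775222]] [149.49118225 429.55756679 888.03811788]
```

View pics/side0.png

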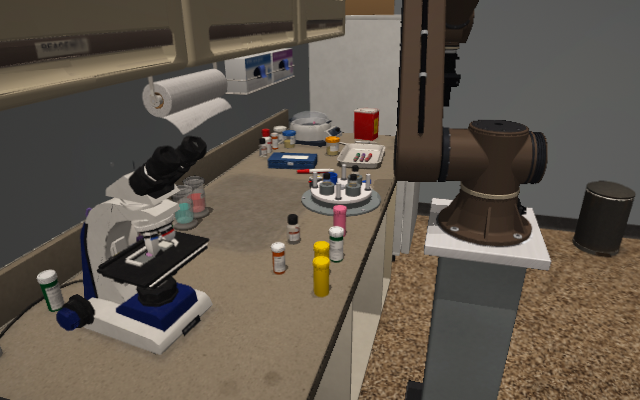

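View pics/top0.png

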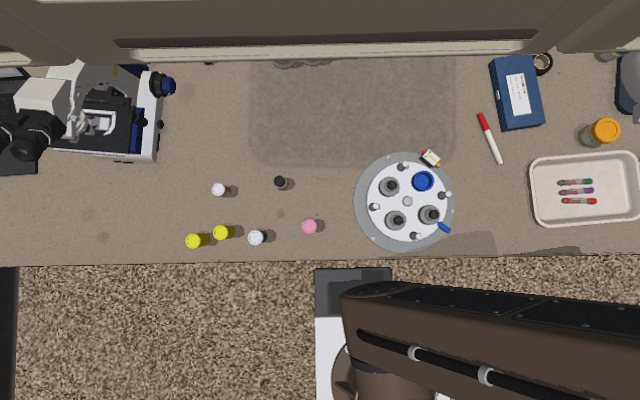

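```bash
python3 - <<'E'
import cv2,numpy as np
s=cv2.imread("pics/side0.png");t=cv2.imread("pics/top0.png")
a=cv2.resize(s[200:310,255:375],None,fx=3.3,fy=3.3,interpolation=cv2.INTER_CUBIC)
b=cv2.resize(s[260:320,20:100],None,fx=3.3,fy=3.3,interpolation=cv2.INTER_CUBIC)
c=np.zeros((max(a.shape[0],b.shape[0]),a.shape[1]+b.shape[1],3),np.uint8);c[:a.shape[0],:a.shape[1]]=a;c[:b.shape[0],a.shape[1]:]=b
cv2.imwrite("pics/cropv.png",c)
cv2.imwrite("pics/cropc.png",cv2.resize(t[145:260,345:465],None,fx=5,fy=5,interpolation=cv2.INTER_CUBIC))
E
```

```text
(no output)
```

View pics/cropv.png

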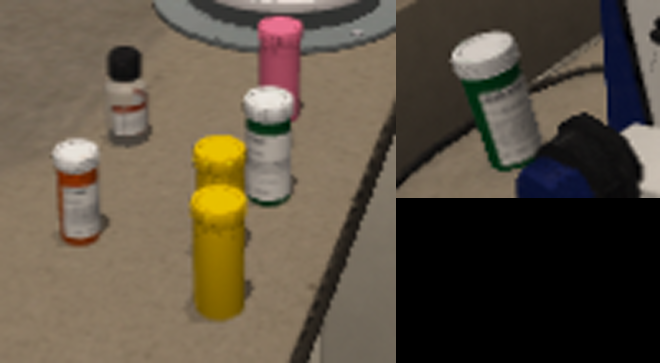

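View pics/cropc.png

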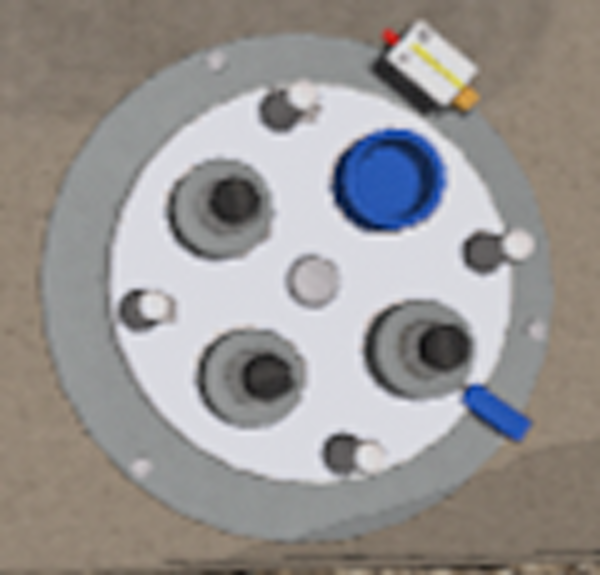

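```bash
cat > h.py <<'E'
import cv2,numpy as np
def pz(c,u,v,z):
    p=cv2.undistortPoints(np.array([[[u,v]]],float),c["K"],c["D"])[0,0]
    d=c["R"].T@np.array([p[0],p[1],1]); o=-c["R"].T@c["t"]
    return o+d*(z-o[2])/d[2]
def pd(c,u,v):
    z=float(c["depth"][int(round(v)),int(round(u))])
    p=cv2.undistortPoints(np.array([[[u,v]]],float),c["K"],c["D"])[0,0]
    return c["R"].T@(np.array([p[0]*z,p[1]*z,z])-c["t"])
def proj(c,X):
    return cv2.projectPoints(np.array(X,float).reshape(-1,1,3),cv2.Rodrigues(c["R"])[0],c["t"],c["K"],c["D"])[0].reshape(-1,2)
E
python3 - <<'E'
from h import *
np.set_printoptions(precision=1,suppress=True)
t=dict(np.load("pics/top0.npz")); s=dict(np.load("pics/side0.npz"))
# crop: u=345+x/5
f=lambda x,y:((x+.5)/5+345-.5,(y+.5)/5+145-.5)
hub=pz(t,*f(313,280),38); print("hub",hub,pd(t,*f(313,280)))
# plate ring: centre via ellipse left/right/top/bottom z=8
for q in [(40,287),(552,287),(295,34),(300,541)]: print("plate",pz(t,*f(*q),8))
for n,q,z in [("pA",(303,97),88),("pB",(518,245),88),("pC",(370,457),88),("pD",(156,305),88),("pocketrim",(389,180),68),("lugtip",(525,428),38),("lugroot",(472,392),38),("stop",(432,65),53),("striker",(466,98),45),("stopend",(382,72),45)]:
    X=pz(t,*f(*q),z); d=X-hub; print(n,X,pd(t,*f(*q)),"r",np.hypot(*d[:2]),"ang",np.degrees(np.arctan2(d[1],d[0])))
for n,u,v,z in [("green",257,237,80),("amber",219,190,68),("lugol",280,182,74),("pink",309,226,80),("y1",221,233,80),("y2",193,241,80)]:
    print(n,pz(t,u,v,z),pd(t,u,v))
for n,u,v in [("greenfar",50,295),("green",336,245),("amber",279,258),("lugol",293,230)]: print(n,pd(s,u,v))
E
```

```text
hub [423.3 -67.5  38. ] [422.7 -65.3  47.6]
plate [424.4  58.6   8. ]
plate [ 419.2 -190.4    8. ]
plate [546.5 -70.    8. ]
plate [298.9 -63.6   8. ]
pA [502.5 -54.5  88. ] [502.4 -54.3  88.7] r 80.31265002668077 ang 9.381919471344585
pB [ 434.1 -147.4   88. ] [ 434.  -147.3   88.5] r 80.60834736906574 ang -82.3146167811109
pC [341.6 -78.2  88. ] [341.6 -77.6  90.4] r 82.43961983067649 ang -172.5699992640088
pD [410.7  14.1  88. ] [410.7  14.1  88.1] r 82.61199743331676 ang 98.7642014627182
pocketrim [466.6 -96.9  68. ] [ 469.4 -103.8   42.8] r 52.29595648567574 ang -34.12022060538117
lugtip [ 351.8 -164.    38. ] [ 351.8 -163.7   39.1] r 120.10784103695599 ang -126.5417672479672
lugroot [ 369.1 -140.    38. ] [ 369.1 -139.8   38.9] r 90.50326760281978 ang -126.78490232175844
stop [ 521.8 -123.1   53. ] [ 523.  -125.1   46.2] r 113.06363055347126 ang -29.422085818566224
striker [ 507.1 -140.8   45. ] [ 508.5 -143.6   36. ] r 111.33774804546698 ang -41.14146105774956
stopend [ 520.4 -101.9   45. ] [ 524.2 -108.    22.7] r 102.95860547200205 ang -19.48303554764533
green [346.3 280.6  80. ] [346.3 280.8  78.4]
amber [454.9 368.7  68. ] [455.  369.1  66.3]
lugol [469.6 228.1  74. ] [469.5 228.   74.9]
pink [368.5 163.8  80. ] [368.5 163.8  80.1]
y1 [356.9 361.1  80. ] [356.9 361.6  78.2]
y2 [340.4 423.8  80. ] [340.3 424.3  78.5]
greenfar [835.6 640.6  42.2]
green [341.2 301.8  47.5]
amber [448.9 386.6  44.5]
lugol [466.6 246.7  41.8]
```

Candidates for the vial:
- **Top (257,237), side (336,245):** white cap and green band, 78 mm high, at (346,281). It is in reach and standing loose on the work surface, so it fits the description.
- **Side (50,290):** a second green bottle behind the microscope at about (835,640). That is beyond the 925 mm reach, so it is scenery.
- **Pink and yellow ones:** look-alikes, not meant.

The carousel axis is at about (422,-66). The pocket points to about -37°, and the lug (-127°) must come to about -41°, a turn of roughly 85°. I'll push post0 (top (405,164)) with closed fingers.

Request:
send_rows:
  increments:
    - [[0, 0, 0, 0, 0, -8.4], [0, 0, 0, 0, 0, -8.4], [0, 0, 0, 0, 0, -8.4], [0, 0, 0, 0, 0, -8.4], [0, 0, 0, 0, 0, -8.4]]
  claw: 0
  grip_force: 20

```text
t: 0.6
tool_pos: [152.7, -605.9, 214.3]
orientation: [-180.0, -0.0, 56.5]
force: [-0.3, -0.5, -0.0]
opening: 60.4
```

Request:
send_rows:
  increments:
    - [[0, 0, 0, 0, 0, -8.4], [0, 0, 0, 0, 0, -8.4], [0, 0, 0, 0, 0, -8.4], [0, 0, 0, 0, 0, -8.4], [0, 0, 0, 0, 0, -8.4]]

```text
t: 1.1
tool_pos: [152.7, -605.9, 214.3]
orientation: [180.0, -0.0, 98.5]
force: [-0.0, 0.4, -0.3]
opening: 20.2
```

Request:
send_rows:
  increments:
    - [[3.1, 2.83, 0, 0, 0, 0], [3.1, 2.83, 0, 0, 0, 0], [3.1, 2.83, 0, 0, 0, 0], [3.1, 2.83, 0, 0, 0, 0], [3.1, 2.83, 0, 0, 0, 0]]

```text
t: 1.6
tool_pos: [271.4, -431.0, 214.5]
orientation: [-180.0, -0.0, 98.1]
force: [0.8, -0.1, -0.2]
opening: 0.4
```

Request:
send_rows:
  increments:
    - [[3.1, 2.83, 0, 0, 0, 0], [3.1, 2.83, 0, 0, 0, 0], [3.1, 2.83, 0, 0, 0, 0], [3.1, 2.83, 0, 0, 0, 0], [3.1, 2.83, 0, 0, 0, 0]]

```text
t: 2.1
tool_pos: [389.6, -257.5, 214.6]
orientation: [-180.0, -0.0, 98.1]
force: [-0.3, -0.0, -0.8]
opening: 0.5
```

Request:
send_rows:
  increments:
    - [[3.1, 2.83, 0, 0, 0, 0], [3.1, 2.83, 0, 0, 0, 0], [3.1, 2.83, 0, 0, 0, 0], [3.1, 2.83, 0, 0, 0, 0], [3.1, 2.83, 0, 0, 0, 0]]

```text
t: 2.6
tool_pos: [507.8, -84.0, 214.5]
orientation: [-180.0, 0.0, 98.1]
force: [0.6, -0.0, 0.0]
opening: 0.4
```

Request:
send_rows:
  increments:
    - [[0, 0, 4, 0, 0, 0], [0, 0, 4, 0, 0, 0], [0, 0, 3, 0, 0, 0], [0, 0, 2, 0, 0, 0], [0, 0, 1.4, 0, 0, 0]]

```text
t: 3.1
tool_pos: [506.5, -85.4, 68.8]
orientation: [-179.9, -0.0, 98.1]
force: [-0.2, 0.3, -0.3]
opening: 0.6
```

```bash
cat > look.py <<'E'
import sys
from h import *
from rig import r
n=sys.argv[1]
for cam,(a,b,c,d),k in (("top",(130,270,320,480),3.5),("side",(140,220,280,400),3.3)):
    x=r.read_camera(cam); np.savez(f"pics/{cam}_{n}.npz",**x)
    im=cv2.resize(x["frame"][a:b,c:d],None,fx=k,fy=k,interpolation=cv2.INTER_CUBIC)
    if cam=="top": A=im
    else: B=im
w=max(A.shape[1],B.shape[1])
o=np.zeros((A.shape[0]+B.shape[0],w,3),np.uint8);o[:A.shape[0],:A.shape[1]]=A;o[A.shape[0]:,:B.shape[1]]=B
o=cv2.resize(o,None,fx=min(1,598/o.shape[0]),fy=min(1,598/o.shape[0]))
cv2.imwrite(f"pics/look_{n}.png",o)
E
python3 look.py a
```

```text
(no output)
```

View pics/look_a.png

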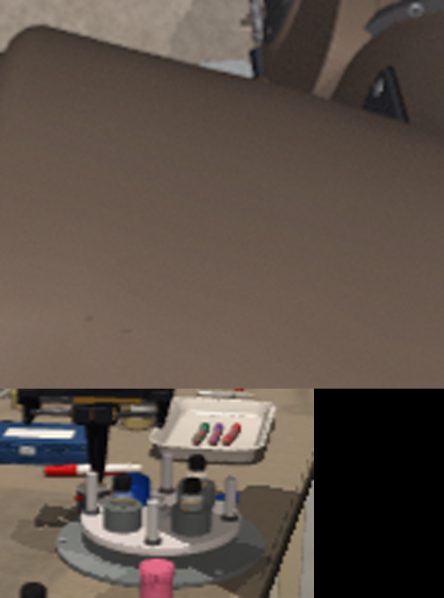

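The side view shows the closed fingers just behind post0 (crop pixel (95,470)) and clear of the pocket. The top view is blocked by the arm. I'll close the gap and start the arc.

Request:
send_rows:
  increments:
    - [[0.5, 0.1, 0, 0, 0, 0], [0.5, 0.1, 0, 0, 0, 0], [0.2, 0.05, 0, 0, 0, 0], [0.15, 0.03, 0, 0, 0, -1], [0.15, 0.03, 0, 0, 0, -1]]

```text
t: 3.7
tool_pos: [508.4, -70.4, 71.1]
orientation: [179.9, 0.0, 100.3]
force: [-0.1, -2.9, 1.6]
opening: 0.4
```

Request:
send_rows:
  increments:
    - [[0.22, 0.045, 0, 0, 0, -1.5], [0.22, 0.045, 0, 0, 0, -1.5], [0.22, 0.045, 0, 0, 0, -1.5], [0.22, 0.045, 0, 0, 0, -1.5], [0.22, 0.045, 0, 0, 0, -1.5]]

```text
t: 4.2
tool_pos: [507.9, -59.0, 70.7]
orientation: [180.0, 0.0, 107.8]
force: [2.1, -2.6, 1.9]
opening: 0.4
```

Request:
send_rows:
  increments:
    - [[0.29, 0.06, 0, 0, 0, -2], [0.29, 0.06, 0, 0, 0, -2], [0.29, 0.06, 0, 0, 0, -2], [0.29, 0.06, 0, 0, 0, -2], [0.29, 0.06, 0, 0, 0, -2]]

```text
t: 4.7
tool_pos: [505.2, -44.3, 70.6]
orientation: [180.0, 0.0, 117.8]
force: [3.1, -2.5, 0.5]
opening: 0.7
```

```bash
python3 look.py b
```

```text
(no output)
```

View pics/look_b.png

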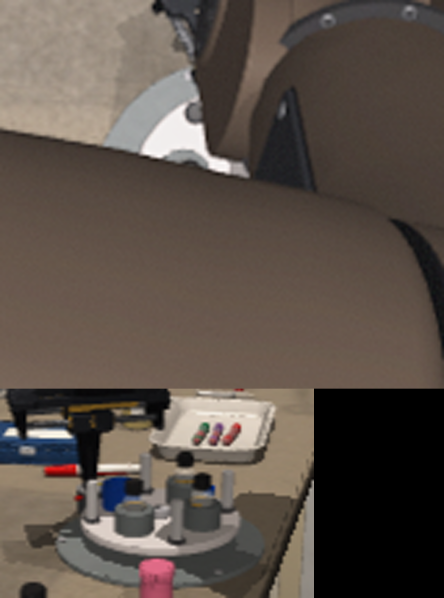

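The disc follows at about 4 N. In the side view the pocket and posts have turned about 20°. I'll continue.

Request:
send_rows:
  increments:
    - [[0.29, 0.06, 0, 0, 0, -2], [0.29, 0.06, 0, 0, 0, -2], [0.29, 0.06, 0, 0, 0, -2], [0.29, 0.06, 0, 0, 0, -2], [0.29, 0.06, 0, 0, 0, -2]]

```text
t: 5.3
tool_pos: [500.0, -30.4, 70.6]
orientation: [-180.0, 0.0, 127.8]
force: [2.3, -1.6, -0.5]
opening: 0.2
```

Request:
send_rows:
  increments:
    - [[0.29, 0.06, 0, 0, 0, -2], [0.29, 0.06, 0, 0, 0, -2], [0.29, 0.06, 0, 0, 0, -2], [0.29, 0.06, 0, 0, 0, -2], [0.29, 0.06, 0, 0, 0, -2]]

```text
t: 5.8
tool_pos: [492.7, -17.6, 70.6]
orientation: [180.0, 0.0, 137.8]
force: [3.5, -1.5, -0.7]
opening: 0.1
```

Request:
send_rows:
  increments:
    - [[0.29, 0.06, 0, 0, 0, -2], [0.29, 0.06, 0, 0, 0, -2], [0.29, 0.06, 0, 0, 0, -2], [0.29, 0.06, 0, 0, 0, -2], [0.29, 0.06, 0, 0, 0, -2]]

```text
t: 6.3
tool_pos: [483.3, -6.2, 70.6]
orientation: [180.0, 0.0, 147.8]
force: [3.9, -0.3, -2.6]
opening: 0.4
```

Request:
send_rows:
  increments:
    - [[0.29, 0.06, 0, 0, 0, -2], [0.29, 0.06, 0, 0, 0, -2], [0.29, 0.06, 0, 0, 0, -2], [0.29, 0.06, 0, 0, 0, -2], [0.29, 0.06, 0, 0, 0, -2]]

```text
t: 6.8
tool_pos: [472.0, 3.4, 70.6]
orientation: [180.0, 0.0, 157.8]
force: [4.2, 1.1, -1.8]
opening: 0.5
```

```bash
python3 look.py c
```

```text
(no output)
```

View pics/look_c.png

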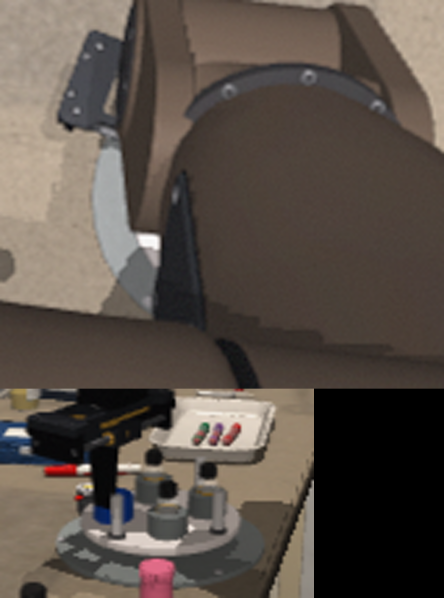

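About 25° remains. I'm going slower now.

Request:
send_rows:
  increments:
    - [[0.29, 0.06, 0, 0, 0, -2], [0.29, 0.06, 0, 0, 0, -2], [0.29, 0.06, 0, 0, 0, -2], [0.29, 0.06, 0, 0, 0, -2], [0.22, 0.045, 0, 0, 0, -1.5]]

```text
t: 7.4
tool_pos: [459.8, 10.3, 70.6]
orientation: [180.0, 0.0, 167.2]
force: [2.5, 2.3, -0.7]
opening: 0.2
```

Request:
send_rows:
  increments:
    - [[0.145, 0.03, 0, 0, 0, -1], [0.145, 0.03, 0, 0, 0, -1], [0.145, 0.03, 0, 0, 0, -1], [0.145, 0.03, 0, 0, 0, -1], [0.145, 0.03, 0, 0, 0, -1]]

```text
t: 7.9
tool_pos: [452.8, 13.0, 70.6]
orientation: [-180.0, -0.0, 172.2]
force: [3.6, 2.5, -0.1]
opening: 0.3
```

```bash
python3 - <<'E'
from h import *
from rig import r
x=r.read_camera("side");np.savez("pics/side_d.npz",**x)
cv2.imwrite("pics/d.png",cv2.resize(x["frame"][150:220,295:385],None,fx=8,fy=8,interpolation=cv2.INTER_CUBIC))
print(r.read_state()["force"])
E
```

```text
[ 1.45614968  1.88037845 -0.15966249]
```

View pics/d.png

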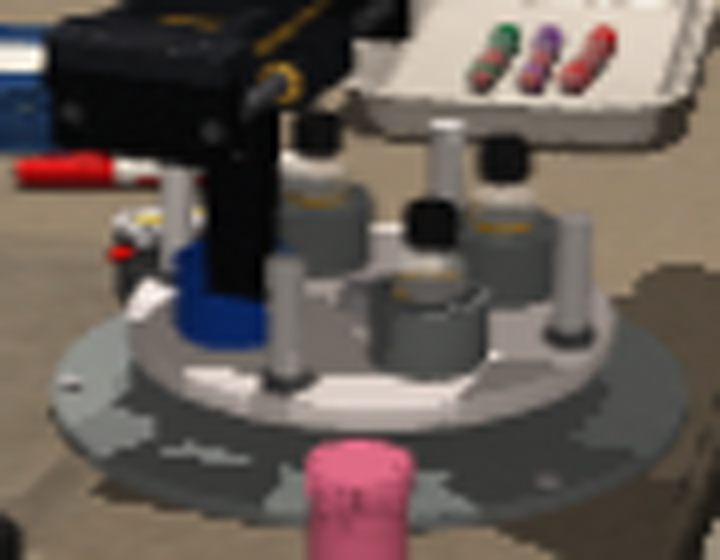

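The red indicator pin is visible at side pixel (310,181.6), so I can monitor it. I'll creep on in half-degree rows.

Request:
send_rows:
  increments:
    - [[0.072, 0.015, 0, 0, 0, -0.5], [0.072, 0.015, 0, 0, 0, -0.5], [0.072, 0.015, 0, 0, 0, -0.5], [0.072, 0.015, 0, 0, 0, -0.5], [0.072, 0.015, 0, 0, 0, -0.5]]

```text
t: 8.45
tool_pos: [449.4, 14.1, 70.6]
orientation: [-180.0, 0.0, 174.7]
force: [3.3, 2.9, -0.4]
opening: 0.7
```

Request:
send_rows:
  increments:
    - [[0.072, 0.015, 0, 0, 0, -0.5], [0.072, 0.015, 0, 0, 0, -0.5], [0.072, 0.015, 0, 0, 0, -0.5], [0.072, 0.015, 0, 0, 0, -0.5]]

```text
t: 8.85
tool_pos: [446.5, 14.9, 70.6]
orientation: [-180.0, 0.0, 176.7]
force: [1.8, 2.5, -0.9]
opening: 0.2
```

```bash
python3 - <<'E'
from h import *
from rig import r
x=r.read_camera("side");np.savez("pics/side_e.npz",**x)
cv2.imwrite("pics/e.png",cv2.resize(np.hstack([np.load(f"pics/side_{n}.npz")["frame"][165:200,295:335] for n in "bde"]),None,fx=6,fy=6,interpolation=cv2.INTER_CUBIC))
print(r.read_state()["force"])
E
```

```text
[0.50249636 1.87513155 0.27229093]
```

View pics/e.png

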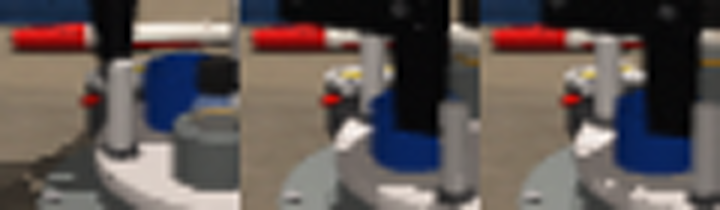

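Request:
send_rows:
  increments:
    - [[0.06, 0.012, 0, 0, 0, -0.4], [0.06, 0.012, 0, 0, 0, -0.4], [0.06, 0.012, 0, 0, 0, -0.4], [0.06, 0.012, 0, 0, 0, -0.4], [0.06, 0.012, 0, 0, 0, -0.4]]

```text
t: 9.4
tool_pos: [443.6, 15.7, 70.6]
orientation: [-180.0, 0.0, 178.7]
force: [3.1, 2.9, 0.2]
opening: 0.5
```

Request:
send_rows:
  increments:
    - [[0.06, 0.012, 0, 0, 0, -0.4], [0.06, 0.012, 0, 0, 0, -0.4], [0.06, 0.012, 0, 0, 0, -0.4]]

```text
t: 9.7
tool_pos: [441.8, 16.1, 70.6]
orientation: [-180.0, 0.0, 179.9]
force: [3.4, 3.6, -0.3]
opening: 0.3
```

```bash
cat > pin.py <<'E'
import sys
from h import *
from rig import r
x=r.read_camera("side");np.savez(f"pics/side_{sys.argv[1]}.npz",**x)
for n in ["d",sys.argv[1]]:
    f=np.load(f"pics/side_{n}.npz")["frame"][174:190,298:322].astype(float)
    red=np.clip(f[...,2]-np.maximum(f[...,0],f[...,1])-40,0,None)
    v,u=np.mgrid[174:190,298:322]; print(n,red.sum(),(red*u).sum()/red.sum(),(red*v).sum()/red.sum())
print(r.read_state()["force"])
E
python3 pin.py f
```

```text
d 388.0 309.66237113402065 181.1056701030928
f 599.0 309.08848080133555 181.1636060100167
[ 2.66411198  2.67480634 -1.07171523]
```

Red area is growing, so the pin is starting to come out.

Request:
send_rows:
  increments:
    - [[0.06, 0.012, 0, 0, 0, -0.4], [0.06, 0.012, 0, 0, 0, -0.4], [0.06, 0.012, 0, 0, 0, -0.4]]

```text
t: 10.05
tool_pos: [440.0, 16.4, 70.6]
orientation: [-180.0, 0.0, -178.9]
force: [2.1, 3.1, -0.6]
opening: 0.5
```

```bash
python3 pin.py g
```

```text
d 388.0 309.66237113402065 181.1056701030928
g 723.0 308.7704011065007 181.25587828492394
[1.76731655 2.94287354 0.48623247]
```

Request:
send_rows:
  increments:
    - [[0.045, 0.01, 0, 0, 0, -0.3], [0.045, 0.01, 0, 0, 0, -0.3], [0.045, 0.01, 0, 0, 0, -0.3]]

```text
t: 10.4
tool_pos: [438.6, 16.7, 70.6]
orientation: [-180.0, -0.0, -178.0]
force: [2.9, 2.8, 0.1]
opening: 0.9
```

```bash
python3 pin.py i
```

```text
d 388.0 309.66237113402065 181.1056701030928
i 841.0 308.4625445897741 181.2936979785969
[ 3.18180425  2.94875701 -0.14813035]
```

Request:
send_rows:
  increments:
    - [[0.02, 0.004, 0, 0, 0, -0.14], [0.02, 0.004, 0, 0, 0, -0.14], [0.02, 0.004, 0, 0, 0, -0.14]]

```text
t: 10.75
tool_pos: [438.1, 16.7, 70.6]
orientation: [-180.0, 0.0, -177.6]
force: [2.2, 3.3, -0.4]
opening: 0.8
```

Request:
send_rows:
  increments:
    - [[0.02, 0.004, 0, 0, 0, -0.14], [0.02, 0.004, 0, 0, 0, -0.14], [0.02, 0.004, 0, 0, 0, -0.14]]

```text
t: 11.05
tool_pos: [437.4, 16.9, 70.6]
orientation: [-180.0, 0.0, -177.2]
force: [4.0, 3.0, -0.7]
opening: 0.4
```

```bash
python3 pin.py j
```

```text
d 388.0 309.66237113402065 181.1056701030928
j 902.0 308.3248337028825 181.3181818181818
[ 2.50287327  2.34456296 -0.58047523]
```

Request:
send_rows:
  increments:
    - [[0.02, 0.004, 0, 0, 0, -0.14], [0.02, 0.004, 0, 0, 0, -0.14], [0.02, 0.004, 0, 0, 0, -0.14]]

```text
t: 11.4
tool_pos: [437.4, 16.9, 70.7]
orientation: [-180.0, 0.1, -176.8]
force: [5.5, 3.4, -2.4]
opening: 0.5
```

Request:
send_rows:
  increments:
    - [[0.02, 0.004, 0, 0, 0, -0.14], [0.02, 0.004, 0, 0, 0, -0.14], [0.02, 0.004, 0, 0, 0, -0.14]]

```text
t: 11.7
tool_pos: [437.3, 17.0, 70.7]
orientation: [-180.0, 0.1, -176.4]
force: [6.7, 5.4, -2.6]
opening: 0.4
```

```bash
python3 pin.py k
```

```text
d 388.0 309.66237113402065 181.1056701030928
k 899.0 308.321468298109 181.31924360400444
[ 7.77689337  3.90364591 -3.35966376]
```

Contact is felt: the pose is stuck at x=437.4 while the force rises to about 8.5 N, and the pin no longer moves. I'll hold, then ease off slowly.

Request:
send_rows:
  increments:
    - [[0, 0, 0, 0, 0, 0], [0, 0, 0, 0, 0, 0], [0, 0, 0, 0, 0, 0], [-0.02, 0, 0, 0, 0, 0], [-0.02, 0, 0, 0, 0, 0]]

```text
t: 12.25
tool_pos: [437.4, 17.0, 70.7]
orientation: [-180.0, 0.1, -176.4]
force: [4.5, 3.7, -2.1]
opening: 0.8
```

Request:
send_rows:
  increments:
    - [[-0.02, 0, 0, 0, 0, 0], [-0.02, 0, 0, 0, 0, 0], [-0.02, 0, 0, 0, 0, 0], [-0.02, 0, 0, 0, 0, 0], [-0.02, 0, 0, 0, 0, 0]]

```text
t: 12.75
tool_pos: [437.5, 17.1, 70.6]
orientation: [-180.0, -0.0, -176.4]
force: [2.4, 1.2, -0.3]
opening: 0.5
```

Request:
send_rows:
  increments:
    - [[-0.03, 0, 0, 0, 0, 0], [-0.03, 0, 0, 0, 0, 0], [-0.05, 0, 0, 0, 0, 0], [-0.1, 0, 0, 0, 0, 0], [-0.2, 0, 0, 0, 0, 0]]

```text
t: 13.25
tool_pos: [441.6, 17.3, 70.6]
orientation: [-180.0, -0.0, -176.4]
force: [0.5, -0.3, 0.9]
opening: 0.5
```

```bash
python3 pin.py l
```

```text
d 388.0 309.66237113402065 181.1056701030928
l 901.0 308.32519422863487 181.3163152053274
[-0.08131478 -0.16343123 -0.62686958]
```

Carousel is home: the pin reading is unchanged after release and the force is zero. Next I back off, rise, and turn the jaws to yaw 139°, which is radial at the pocket and also clears the vial's neighbours.

Request:
send_rows:
  increments:
    - [[-0.7, 0, 0, 0, 0, 0], [0, 0, -3, 0, 0, 0], [0, 0, -4, 0, 0, 0], [0, 0, -4, 0, 0, 0], [0, 0, -3, 0, 0, 0]]
  claw: 0.75

```text
t: 13.8
tool_pos: [449.2, 17.9, 213.0]
orientation: [-180.0, 0.1, -176.4]
force: [1.6, -0.0, -0.2]
opening: 34.8
```

Request:
send_rows:
  increments:
    - [[0, 0, 0, 0, 0, 8.5], [0, 0, 0, 0, 0, 8.5], [0, 0, 0, 0, 0, 8.5], [0, 0, 0, 0, 0, 8.5], [0, 0, 0, 0, 0, 8.5]]

```text
t: 14.3
tool_pos: [449.1, 17.8, 210.8]
orientation: [180.0, 0.0, 140.8]
force: [-0.6, -0.6, -0.7]
opening: 70.6
```

```bash
python3 pin.py m; python3 look.py m; python3 - <<'E'
from rig import r
s=r.read_state();print(s["tool_pos"],s["orientation"],s["opening"])
E
```

```text
d 388.0 309.66237113402065 181.1056701030928
m 875.0 308.3222857142857 181.31542857142858
[-0.13086413 -0.41073502  0.17932322]
[448.94399228  17.82201954 210.67804658] [-1.79994472e+02  6.94834622e-03  1.41308444e+02] 70.99519369676523
```

View pics/look_m.png

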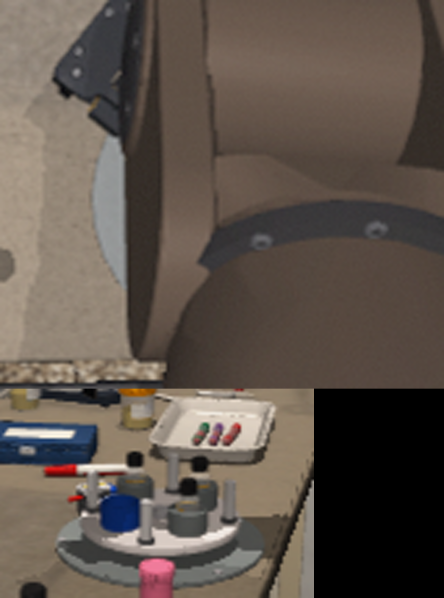

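The pocket is visible at crop (120,512) and the pin is still out. Next I refine the vial position in both views.

```bash
python3 - <<'E'
from h import *
np.set_printoptions(precision=1,suppress=True)
t=dict(np.load("pics/top0.npz")); s=dict(np.load("pics/side0.npz"))
a=np.linspace(0,2*np.pi,40)
def draw(c,x,y,box,k):
    im=cv2.resize(c["frame"][box[0]:box[1],box[2]:box[3]],None,fx=k,fy=k,interpolation=cv2.INTER_CUBIC)
    for z,r,col in((0,16,(255,255,0)),(67,17,(0,255,255)),(80,17,(0,0,255))):
        p=proj(c,np.c_[x+r*np.cos(a),y+r*np.sin(a),0*a+z]); p=((p-[box[2],box[0]]+.5)*k).astype(np.int32)
        cv2.polylines(im,[p],True,col,1)
    return im
A=draw(t,346.3,280.6,(222,252,235,275),9);B=draw(s,346.3,280.6,(218,270,316,356),8)
h=max(A.shape[0],B.shape[0]);o=np.zeros((h,A.shape[1]+B.shape[1],3),np.uint8);o[:A.shape[0],:A.shape[1]]=A;o[:B.shape[0],A.shape[1]:]=B
cv2.imwrite("pics/vfit.png",o)
# cap depth centroid in top
D=t["depth"];P=[pd(t,u,v) for v in range(226,250) for u in range(245,270)];P=np.array(P)
m=(P[:,2]>74)&(P[:,2]<86);print(m.sum(),P[m].mean(0),P[m].min(0),P[m].max(0))
E
```

```text
191 [345.3 286.   79.9] [328.3 269.4  74.4] [362.1 303.   84.1]
```

View pics/vfit.png

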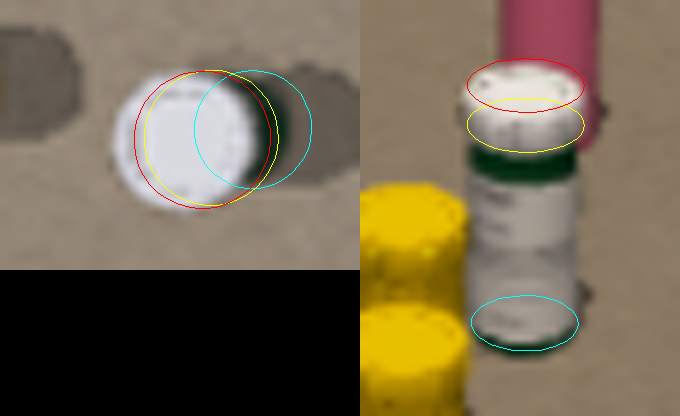

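Corrected vial axis is (345.3, 286.0): the depth centroid of the cap gives it, and the side overlay agrees in direction.

Request:
send_rows:
  increments:
    - [[3.1, 1.8, 0, 0, 0, 0], [3.1, 1.8, 0, 0, 0, 0], [3.1, 1.8, 0, 0, 0, 0], [3.1, 1.8, 0, 0, 0, 0], [3.1, 1.8, 0, 0, 0, 0]]

```text
t: 14.95
tool_pos: [384.0, 186.4, 210.7]
orientation: [180.0, 0.0, 141.4]
force: [1.0, 1.1, -0.3]
opening: 71.4
```

Request:
send_rows:
  increments:
    - [[3.1, 1.8, 0, 0, 0, 0], [3.1, 1.8, 0, 0, 0, 0], [3.1, 1.8, 0, 0, 0, 0], [0.1, 0, 0, 0, 0, 0], [0, 0, 0, 0, 0, 0]]

```text
t: 15.45
tool_pos: [345.0, 286.6, 210.5]
orientation: [-180.0, 0.0, 141.4]
force: [0.0, 0.1, 0.3]
opening: 71.4
```

```bash
python3 - <<'E'
from h import *
from rig import r
s=r.read_state();print(s["tool_pos"],s["orientation"],s["opening"])
Y=np.radians(s["orientation"][2]);d=np.array([345.3,286.0])-s["tool_pos"][:2];print(d@[np.cos(Y),np.sin(Y)],d@[np.sin(Y),-np.cos(Y)])
for n in("side","top"):
    x=r.read_camera(n);cv2.imwrite(f"pics/n_{n}.png",x["frame"])
E
```

```text
[344.96911155 286.58450227 210.49059288] [-1.79975172e+02  6.36646238e-03  1.41427656e+02] 71.42695446630546
-0.6231342208095182 -0.2506667469131258
```

View pics/n_side.png

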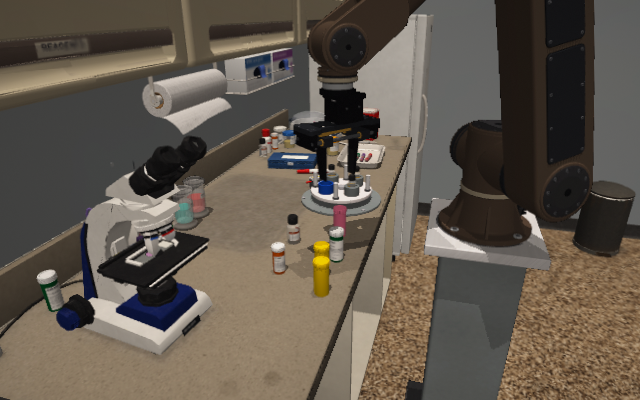

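View pics/n_top.png

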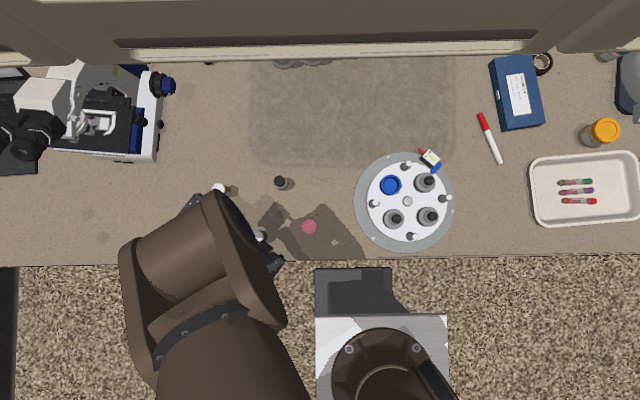

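The top view now shows the disc fully: pocket at (390,185), lug at (436,168) against the stop. I'll measure the pocket.

```bash
python3 - <<'E'
from h import *
from rig import r
np.set_printoptions(precision=1,suppress=True)
t=r.read_camera("top");s=r.read_camera("side");np.savez("pics/top_p.npz",**t);np.savez("pics/side_p.npz",**s)
print("tcp px side",proj(s,[345,286.6,210.5]))
f=t["frame"].astype(int);m=np.zeros(f.shape[:2],bool);m[165:210,370:412]=True
m&=(f[...,0]-f[...,2]>50)
P=np.array([pd(t,u,v) for v,u in zip(*np.nonzero(m))])
rim=P[(P[:,2]>63)&(P[:,2]<73)];fl=P[(P[:,2]>36)&(P[:,2]<46)]
print(len(rim),rim.mean(0),(rim.min(0)+rim.max(0))/2,rim.max(0)-rim.min(0)); print(len(fl),fl.mean(0),(fl.min(0)+fl.max(0))/2,fl.max(0)-fl.min(0))
# posts depth
posts=[]
for (u,v) in [(374,203),(405,165),(442,198),(412,237)]:
    Q=np.array([pd(t,a,b) for b in range(v-9,v+10) for a in range(u-9,u+10)]);q=Q[(Q[:,2]>83)&(Q[:,2]<93)]
    print("post",len(q),q.mean(0),(q.min(0)+q.max(0))/2); posts.append((q.min(0)+q.max(0))/2)
c=np.mean(posts,0);print("axis",c)
for p in posts: d=p-c;print(np.hypot(*d[:2]),np.degrees(np.arctan2(d[1],d[0])))
cv2.imwrite("pics/p.png",cv2.resize(t["frame"][145:260,345:465],None,fx=5,fy=5,interpolation=cv2.INTER_CUBIC))
a=np.linspace(0,2*np.pi,60)
E
```

```text
tcp px side [[336.3 176.2]]
133 [459.6 -24.   68.5] [459.3 -22.9  67.9] [44.1 46.   8.2]
168 [461.3 -26.4  42. ] [465.5 -28.6  41.5] [42.8 35.8  9. ]
post 33 [417.7  17.   88.2] [417.7  17.3  87.9]
post 31 [503.3 -61.9  88.1] [503.4 -61.9  87.3]
post 32 [ 425.7 -147.8   88.7] [ 425.4 -147.8   87.9]
post 33 [340.6 -70.9  88.9] [340.6 -70.6  87.9]
axis [421.8 -65.7  87.7]
83.18471550817634 92.82629510399302
81.69903993062385 2.7248778085697527
82.18327994629794 -87.46347602674106
81.28780196870073 -176.5690204170068
```

View pics/p.png

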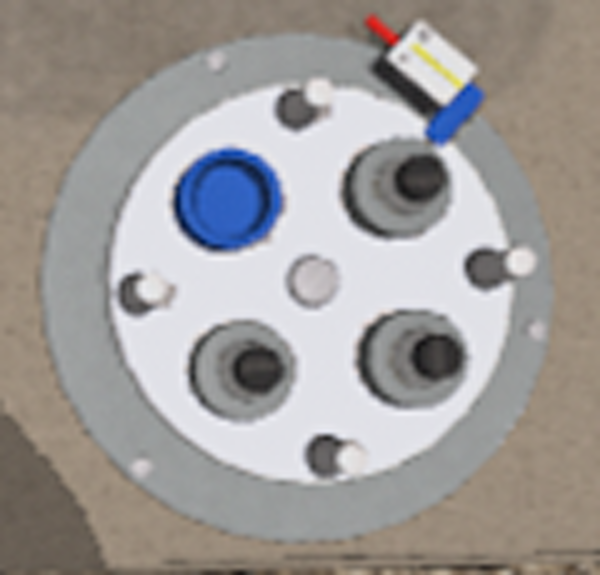

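The lug is flush against the stop. The pocket is at (459.4,-24.0): the rim fit gives (459.6,-24.0) and the posts give (459.3,-24.1). Descending on the vial.

Request:
send_rows:
  increments:
    - [[-0.06, 0, 4, 0, 0, 0], [0, 0, 4, 0, 0, 0], [0, 0, 3, 0, 0, 0], [0, 0, 2, 0, 0, 0], [0, 0, 1.5, 0, 0, 0]]

```text
t: 16.15
tool_pos: [345.9, 284.8, 64.3]
orientation: [-179.9, -0.0, 141.1]
force: [0.3, 0.9, 0.0]
opening: 71.2
```

Request:
send_rows:
  increments:
    - [[0, 0, 1.2, 0, 0, 0], [0, 0, 1, 0, 0, 0], [0, 0, 0.8, 0, 0, 0], [0, 0, 0.1, 0, 0, 0]]

```text
t: 16.55
tool_pos: [345.8, 285.4, 34.0]
orientation: [-179.9, -0.0, 141.1]
force: [-0.0, 0.1, 1.3]
opening: 71.3
```

```bash
python3 - <<'E'
from h import *
from rig import r
s=r.read_state();print(s["tool_pos"],s["force"])
x=r.read_camera("side");cv2.imwrite("pics/q.png",cv2.resize(x["frame"][150:300,260:420],None,fx=4,fy=4,interpolation=cv2.INTER_CUBIC))
E
```

```text
[345.75152838 285.41353063  33.96940604] [-0.03467473  0.05276485  1.27122916]
```

View pics/q.png

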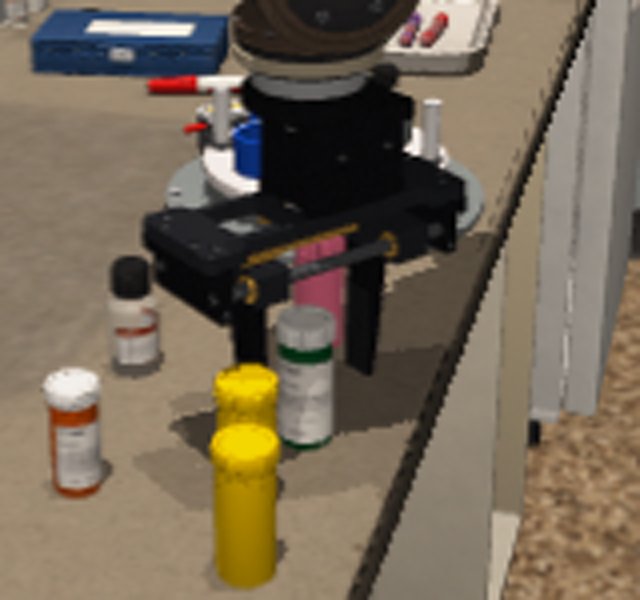

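```bash
python3 - <<'E'
from h import *
c=dict(np.load("pics/side_p.npz"))
for X in ([345.3,286,0],[345.3,286,80],[345.8,285.4,34],[345.8+.628*36,285.4+.778*36,34],[345.8-.628*36,285.4-.778*36,34]): print((proj(c,X)[0]-[260,150])*4)
E
```

```text
[303.77840208 436.21934649]
[304.25389994 316.84352396]
[303.41687654 385.84449363]
[253.28316857 403.81305652]
[351.75063136 368.50201039]
```

The projections match the picture: vial axis at crop (304,317–436), fingers either side. Closing.

Request:
send_rows:
  increments:
    - [[0, 0, 0, 0, 0, 0], [0, 0, 0, 0, 0, 0], [0, 0, 0, 0, 0, 0], [0, 0, 0, 0, 0, 0], [0, 0, 0, 0, 0, 0]]
  claw: 0
  grip_force: 12

```text
t: 17.1
tool_pos: [345.8, 285.9, 34.7]
orientation: [180.0, 0.0, 141.1]
force: [0.1, 0.0, 0.5]
opening: 36.7
```

Request:
send_rows:
  increments:
    - [[0, 0, 0, 0, 0, 0], [0, 0, 0, 0, 0, 0], [0, 0, 0, 0, 0, 0]]

```text
t: 17.4
tool_pos: [345.8, 285.9, 34.7]
orientation: [180.0, 0.0, 141.1]
force: [0.3, 0.7, 2.3]
opening: 34.1
```

Request:
send_rows:
  increments:
    - [[0, 0, -0.5, 0, 0, 0], [0, 0, -1.5, 0, 0, 0], [0, 0, -3, 0, 0, 0], [0, 0, -4, 0, 0, 0], [0, 0, -4, 0, 0, 0]]

```text
t: 17.9
tool_pos: [345.3, 285.5, 166.1]
orientation: [-179.9, -0.0, 141.1]
force: [0.9, -0.7, -1.0]
opening: 33.4
```

```bash
python3 - <<'E'
from h import *
from rig import r
s=r.read_state();print(s["tool_pos"],s["orientation"],s["force"],s["opening"])
x=r.read_camera("side");np.savez("pics/side_r.npz",**x);cv2.imwrite("pics/r.png",cv2.resize(x["frame"][120:270,260:420],None,fx=4,fy=4,interpolation=cv2.INTER_CUBIC))
print((proj(x,[345.8,285.4,s["tool_pos"][2]-34])[0]-[260,120])*4)
E
```

```text
[345.26207186 285.52598155 166.10265982] [-1.79935196e+02 -1.74527456e-02  1.41119486e+02] [ 0.89019507 -0.72889738 -0.97917231] 33.41394276207143
[303.97481646 354.23415859]
```

View pics/r.png

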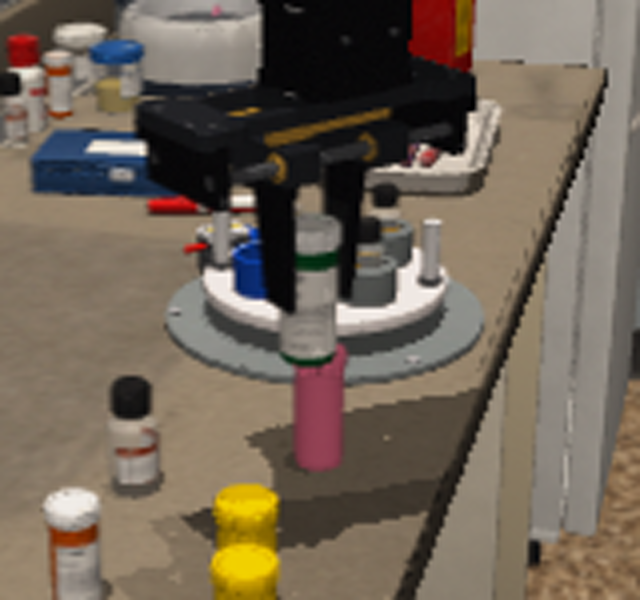

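The opening reads 33.4 mm, so the grip is partly on the cap, and the vial looks slightly tilted: top at crop (318,225), foot at (308,358). I'll measure the tilt.

```bash
python3 - <<'E'
from h import *
from rig import r
np.set_printoptions(precision=1,suppress=True)
s=r.read_state();print(s["tool_pos"],s["opening"])
x=r.read_camera("side");np.savez("pics/side_r2.npz",**x)
Y=np.radians(s["orientation"][2]);ax=np.array([np.cos(Y),np.sin(Y)]);ay=np.array([np.sin(Y),-np.cos(Y)])
P=[]
for v in range(168,218):
    for u in range(322,352):
        p=pd(x,u,v)
        if np.hypot(*(p[:2]-s["tool_pos"][:2]))<24: P.append([u,v,*p,*(x["frame"][v,u])])
P=np.array(P)
for v in range(170,214,2):
    q=P[P[:,1]==v]
    f=q[q[:,5:].max(1)>60]  # not black
    if len(f): 
        e=f[:,2:4]-s["tool_pos"][:2]; print(v,len(f),f[:,0].min(),f[:,0].max(),"z",f[:,4].mean(),"tx",(e@ax).max(),(e@ax).min(),"ty",(e@ay).min(),(e@ay).max())
cv2.imwrite("pics/r2.png",cv2.resize(x["frame"][155:225,305:365],None,fx=8,fy=8,interpolation=cv2.INTER_CUBIC))
E
```

```text
[347.1 286.8 171.5] 33.633333308385836
172 9 333.0 341.0 z 216.85022535772154 tx 1.94038524111045 -10.368239568559911 ty -13.863568431180632 0.1873244006280981
174 12 333.0 344.0 z 216.65993381175795 tx 12.741089972077576 0.3239013682327631 ty -17.725127128685006 6.686242262506662
176 12 333.0 344.0 z 215.4256719571923 tx 21.2170107455171 5.669553148181806 ty -19.413423777246937 13.411089202731482
178 12 333.0 344.0 z 210.96625835228278 tx 18.648595329892622 7.410483600486914 ty -18.130047546372005 13.951475283326815
180 10 333.0 342.0 z 207.07056029643832 tx 18.173413746259904 8.710160118019067 ty -6.431441229792816 12.804209994085086
186 11 333.0 343.0 z 192.1701551435309 tx 17.21500946206343 6.286458111236043 ty -16.44387886919288 13.354164012086567
188 11 333.0 343.0 z 187.86179846287314 tx 20.113684563679833 4.916988354514538 ty -17.553715334642224 12.452719891559514
190 12 325.0 343.0 z 182.45022358555244 tx 16.705090761446936 -8.93358499925107 ty -17.20514606503766 21.75544838722861
192 11 325.0 342.0 z 178.84153076159046 tx 20.36898156920774 -9.74264141923701 ty -7.7995944383
[... 289 characters left out ...]
 164.4089913906302 tx 18.31818688728254 -0.9576264575145973 ty -7.56946869685481 16.694397624175316
200 14 329.0 342.0 z 159.49074831212238 tx 16.715351593222866 -2.9890971062738325 ty -7.0114257181033 16.962227712620233
202 15 328.0 342.0 z 154.52462255067354 tx 17.495719328088928 -8.433469698767306 ty -7.304182285863465 17.880658291488274
204 15 328.0 342.0 z 149.72223786100685 tx 17.707444148947395 -7.374647123770361 ty -6.913406383635866 17.628570209397882
206 13 330.0 342.0 z 145.33095859119464 tx 17.32128236240616 3.9124704630643174 ty -10.143740817186695 18.24531726452117
208 1 330.0 330.0 z 139.14211051619222 tx 2.265850615578755 2.265850615578755 ty 16.3573651925213 16.3573651925213
```

View pics/r2.png

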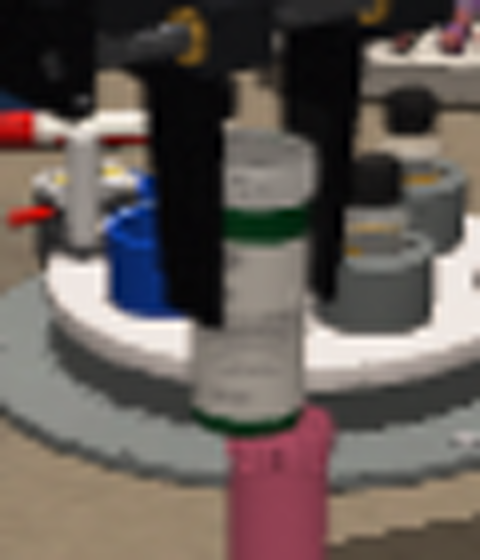

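```bash
python3 - <<'E'
from h import *
np.set_printoptions(precision=1,suppress=True)
x=dict(np.load("pics/side_r2.npz"))
T=np.array([347.1,286.8,171.5]);Y=np.radians(141.1);ax=np.array([np.cos(Y),np.sin(Y),0]);ay=np.array([np.sin(Y),-np.cos(Y),0])
a=np.linspace(0,2*np.pi,60)
ims=[]
for tx,ty in((0,0),(0,3),(0,.052),(0.035,.052)):
    pass
def draw(foot,axis,k=8):
    im=cv2.resize(x["frame"][155:225,305:365],None,fx=k,fy=k,interpolation=cv2.INTER_CUBIC)
    for h,r,c in((0,16,(255,255,0)),(67,17,(0,255,255)),(80,17,(0,0,255))):
        p=foot+axis*h+r*np.cos(a)[:,None]*ax+r*np.sin(a)[:,None]*ay
        p=((proj(x,p)-[305,155]+.5)*k).astype(np.int32);cv2.polylines(im,[p],True,c,1)
    return im
z=np.array([0,0,1.])
A=draw(T-[0,0,34],z); th=.05
axis=z-ay*th; foot=T-[0,0,34]+ay*th*50
B=draw(foot,axis)
o=np.hstack([A,B]);cv2.imwrite("pics/r3.png",cv2.resize(o,None,fx=.83,fy=.83))
E
```

```text
(no output)
```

View pics/r3.png

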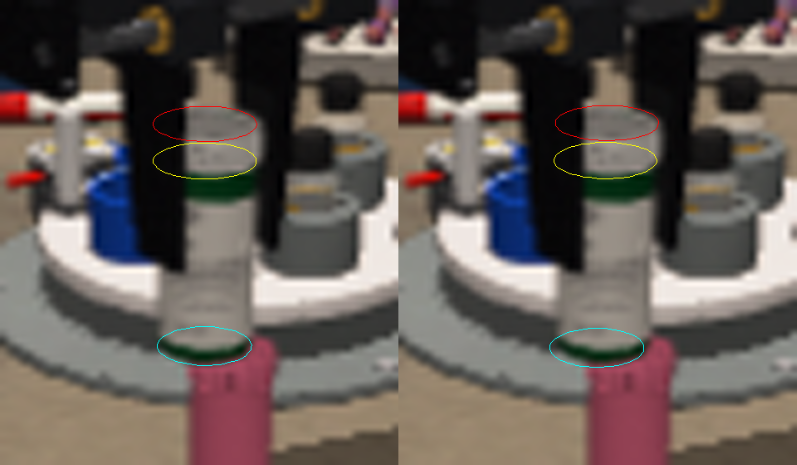

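The drawn outline at the TCP axis fits the foot to under 1 mm, with tilt of about 1.5°. That suits direct insertion, so I'm carrying it to above the pocket.

Request:
send_rows:
  increments:
    - [[-1.2, -0.7, -1, 0, 0, 0], [-2.4, -1.5, 0, 0, 0, 0], [-3.0, -1.8, 0, 0, 0, 0], [-3.2, -1.95, 0, 0, 0, 0], [-3.2, -1.95, 0, 0, 0, 0]]

```text
t: 18.5
tool_pos: [397.2, 141.4, 174.0]
orientation: [-180.0, -0.0, 141.2]
force: [0.6, -0.5, -0.5]
opening: 33.6
```

Request:
send_rows:
  increments:
    - [[-3.2, -1.95, 0, 0, 0, 0], [-3.2, -1.95, 0, 0, 0, 0], [-3.2, -1.95, 0, 0, 0, 0], [-2.4, -1.5, 0, 0, 0, 0], [-1.6, -1.0, 0, 0, 0, 0]]

```text
t: 19.0
tool_pos: [450.9, -9.4, 173.9]
orientation: [-180.0, -0.0, 141.0]
force: [0.4, -0.6, -0.4]
opening: 33.3
```

Request:
send_rows:
  increments:
    - [[-1.0, -0.6, 0, 0, 0, 0], [-0.6, -0.3, 0, 0, 0, 0], [0, 0, 0, 0, 0, 0], [0, 0, 0, 0, 0, 0]]

```text
t: 19.4
tool_pos: [457.3, -24.1, 174.5]
orientation: [-180.0, -0.0, 141.1]
force: [0.7, 0.4, 0.5]
opening: 33.4
```

```bash
python3 - <<'E'
from h import *
from rig import r
s=r.read_state();print(s["tool_pos"],s["orientation"],s["opening"])
Y=np.radians(s["orientation"][2]);d=np.array([459.4,-24.0])-s["tool_pos"][:2];print(d@[np.cos(Y),np.sin(Y)],d@[np.sin(Y),-np.cos(Y)])
E
```

```text
[457.29682117 -24.07365703 174.45159311] [-1.79986202e+02 -2.46654427e-02  1.41146224e+02] 33.397320628227455
-1.5916418570474795 1.3767580635454313
```

Request:
send_rows:
  increments:
    - [[-0.16, 0.14, 1, 0, 0, 0], [0, 0, 2, 0, 0, 0], [0, 0, 2, 0, 0, 0], [0, 0, 1, 0, 0, 0], [0, 0, 0, 0, 0, 0]]

```text
t: 19.9
tool_pos: [459.1, -24.1, 113.4]
orientation: [-179.9, -0.1, 141.2]
force: [0.4, 0.4, 0.3]
opening: 33.4
```

```bash
python3 - <<'E'
from h import *
from rig import r
s=r.read_state();print(s["tool_pos"],s["orientation"],s["opening"])
x=r.read_camera("side");np.savez("pics/side_s.npz",**x)
k=9;b=(145,205,295,365)
im=cv2.resize(x["frame"][b[0]:b[1],b[2]:b[3]],None,fx=k,fy=k,interpolation=cv2.INTER_CUBIC)
im2=im.copy()
T=s["tool_pos"];a=np.linspace(0,2*np.pi,60)
def c(cx,cy,z,r,col):
    p=proj(x,np.c_[cx+r*np.cos(a),cy+r*np.sin(a),0*a+z]);cv2.polylines(im,[((p-[b[2],b[0]]+.5)*k).astype(np.int32)],True,col,1)
f=T[2]-34.7
c(T[0],T[1],f,16,(255,255,0));c(T[0],T[1],f+80,17,(0,0,255));c(459.4,-24,68,23.5,(0,255,0));c(459.4,-24,68,18.5,(0,255,255))
cv2.imwrite("pics/s.png",im);cv2.imwrite("pics/s2.png",im2)
E
```

```text
[459.12881464 -24.11442852 113.35317319] [-1.79926363e+02 -1.32013507e-01  1.41153430e+02] 33.396571558784906
```

View pics/s.png

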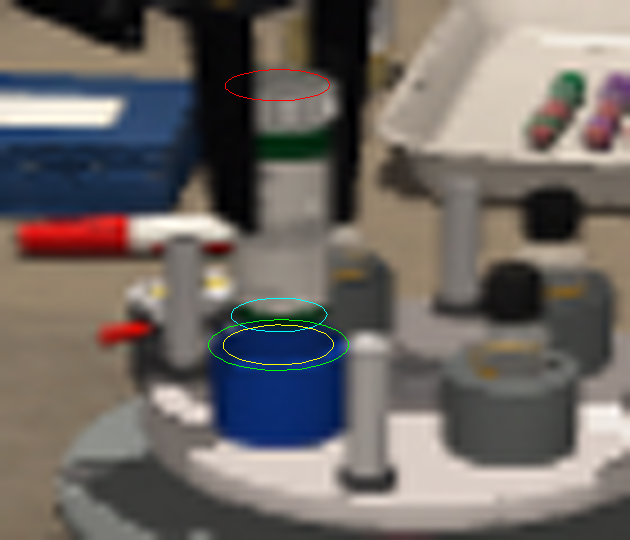

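View pics/s2.png

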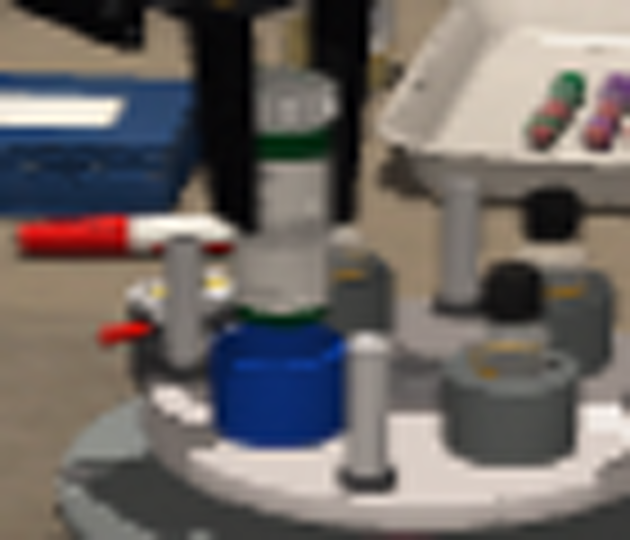

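Foot centre at crop x≈283 and cup centre at ≈281, so they agree within about 1 mm. The red pin is still out. Lowering.

Request:
send_rows:
  increments:
    - [[0, 0, 0.4, 0, 0, 0], [0, 0, 0.4, 0, 0, 0], [0, 0, 0.4, 0, 0, 0], [0, 0, 0.3, 0, 0, 0], [0, 0, 0, 0, 0, 0]]

```text
t: 20.45
tool_pos: [459.6, -24.6, 99.3]
orientation: [-180.0, -0.0, 141.1]
force: [0.2, 0.1, 0.3]
opening: 33.9
```

Request:
send_rows:
  increments:
    - [[0, 0, 0.4, 0, 0, 0], [0, 0, 0.4, 0, 0, 0], [0, 0, 0.4, 0, 0, 0], [0, 0, 0.3, 0, 0, 0], [0, 0, 0, 0, 0, 0]]

```text
t: 20.95
tool_pos: [459.6, -24.6, 84.2]
orientation: [-180.0, -0.0, 141.1]
force: [-1.1, 0.0, -1.0]
opening: 33.4
```

Request:
send_rows:
  increments:
    - [[0, 0, 0.3, 0, 0, 0], [0, 0, 0.2, 0, 0, 0], [0, 0, 0.1, 0, 0, 0], [0, 0, 0.1, 0, 0, 0], [0, 0, 0, 0, 0, 0]]

```text
t: 21.45
tool_pos: [459.7, -24.6, 77.5]
orientation: [-180.0, -0.0, 141.1]
force: [0.2, 0.9, -1.2]
opening: 33.4
```

Request:
send_rows:
  increments:
    - [[0, 0, 0.05, 0, 0, 0], [0, 0, 0.05, 0, 0, 0], [0, 0, 0, 0, 0, 0]]

```text
t: 21.75
tool_pos: [459.7, -24.6, 76.6]
orientation: [-180.0, 0.0, 141.1]
force: [0.4, 0.6, 0.3]
opening: 33.7
```

```bash
python3 pin.py u; python3 - <<'E'
from h import *
x=np.load("pics/side_u.npz")
cv2.imwrite("pics/u.png",cv2.resize(x["frame"][145:205,295:365],None,fx=8,fy=8,interpolation=cv2.INTER_CUBIC))
E
```

```text
d 388.0 309.66237113402065 181.1056701030928
u 907.0 308.3274531422271 181.3175303197354
[-0.53754125  0.54995522  0.62683596]
```

View pics/u.png

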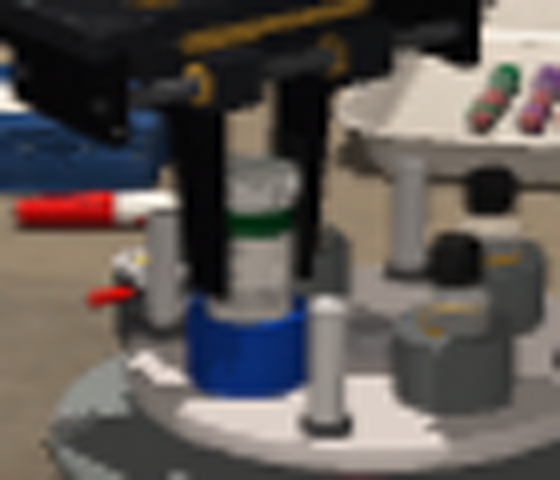

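The vial is in the cup and nearly seated; the carousel is still home. Feeling for the floor.

Request:
send_rows:
  increments:
    - [[0, 0, 0.05, 0, 0, 0], [0, 0, 0.05, 0, 0, 0], [0, 0, 0, 0, 0, 0]]

```text
t: 22.1
tool_pos: [459.9, -24.6, 75.7]
orientation: [180.0, 0.0, 141.1]
force: [-0.0, 0.3, -0.5]
opening: 33.6
```

Request:
send_rows:
  increments:
    - [[0, 0, 0.05, 0, 0, 0], [0, 0, 0.05, 0, 0, 0], [0, 0, 0, 0, 0, 0]]

```text
t: 22.4
tool_pos: [460.5, -24.6, 75.3]
orientation: [179.9, 0.1, 141.1]
force: [1.1, 1.4, 10.9]
opening: 33.7
```

Floor contact felt (10.9 N). I relieve it, then open.

Request:
send_rows:
  increments:
    - [[0, 0, -0.04, 0, 0, 0], [0, 0, -0.03, 0, 0, 0], [0, 0, 0, 0, 0, 0]]

```text
t: 22.7
tool_pos: [459.9, -24.6, 75.4]
orientation: [180.0, 0.0, 141.1]
force: [0.8, 1.0, 3.7]
opening: 33.9
```

Request:
send_rows:
  increments:
    - [[0, 0, 0, 0, 0, 0], [0, 0, 0, 0, 0, 0], [0, 0, 0, 0, 0, 0], [0, 0, 0, 0, 0, 0], [0, 0, 0, 0, 0, 0]]
  claw: 0.62

```text
t: 23.2
tool_pos: [459.7, -24.6, 75.2]
orientation: [-180.0, -0.0, 141.1]
force: [-0.2, -1.3, 0.4]
opening: 58.2
```

Request:
send_rows:
  increments:
    - [[0, 0, -0.5, 0, 0, 0], [0, 0, -1, 0, 0, 0], [0, 0, -2, 0, 0, 0], [0, 0, -4, 0, 0, 0], [0, 0, -4, 0, 0, 0]]

```text
t: 23.7
tool_pos: [459.3, -24.5, 192.2]
orientation: [-180.0, -0.0, 141.1]
force: [0.8, 0.5, 0.6]
opening: 59.2
```

Request:
send_rows:
  increments:
    - [[3, 2, -2, 0, 0, 0], [4, 2, 0, 0, 0, 0], [4, 2, 0, 0, 0, 0], [4, 2, 0, 0, 0, 0], [4, 2, 0, 0, 0, 0]]

```text
t: 24.2
tool_pos: [373.5, 173.8, 211.3]
orientation: [179.9, 0.0, 141.1]
force: [1.0, -0.8, -0.1]
opening: 59.0
```

Request:
send_rows:
  increments:
    - [[4, 2, 0, 0, 0, 0], [3, 2, 0, 0, 0, 0], [0, 0, 0, 0, 0, 0]]

```text
t: 24.5
tool_pos: [343.9, 250.4, 211.2]
orientation: [179.9, 0.0, 141.4]
force: [0.1, 0.2, 0.2]
opening: 59.4
```

```bash
python3 pin.py v; python3 - <<'E'
from h import *
from rig import r
np.set_printoptions(precision=1,suppress=True)
s=dict(np.load("pics/side_v.npz"));t=r.read_camera("top")
A=cv2.resize(s["frame"][145:205,295:365],None,fx=5.5,fy=5.5,interpolation=cv2.INTER_CUBIC)
B=cv2.resize(t["frame"][145:260,345:465],None,fx=3.2,fy=3.2,interpolation=cv2.INTER_CUBIC)
h=max(A.shape[0],B.shape[0]);o=np.zeros((h,A.shape[1]+B.shape[1],3),np.uint8);o[:A.shape[0],:A.shape[1]]=A;o[:B.shape[0],A.shape[1]:]=B
cv2.imwrite("pics/v.png",o)
P=np.array([pd(t,u,v) for v in range(165,205) for u in range(365,410)]);q=P[(P[:,2]>112)&(P[:,2]<130)]
print(len(q),q.mean(0),(q.min(0)+q.max(0))/2,q.max(0)-q.min(0))
E
```

```text
d 388.0 309.66237113402065 181.1056701030928
v 875.0 308.328 181.31428571428572
[ 0.3503465  -1.23806629 -0.09517186]
229 [458.3 -24.5 120.8] [458.  -25.  120.2] [32.7 36.8 11.5]
```

View pics/v.png

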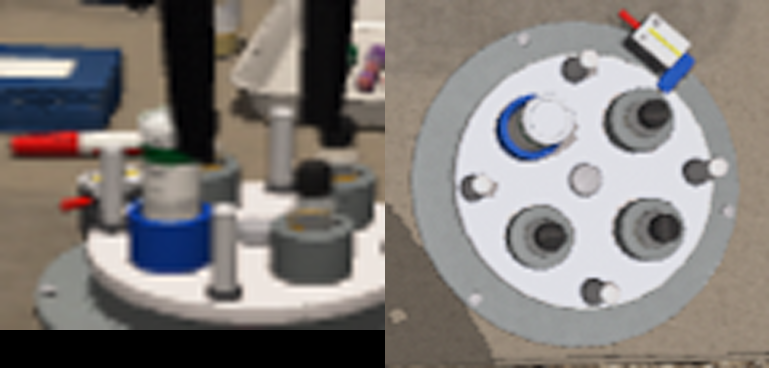

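The cap top is at (458.3,-24.5,120.8), against an expected (459.4,-24,121). The vial is seated and upright, the lug is against the stop, and the arm is clear. Handing in.

```bash
python3 -c "
from rig import r
print(r.hand_in())"
```

```text
the job is handed in; nothing more can be done
None
```

I turned the carousel home against its stop and stood the green-banded vial in the blue pocket, then handed the job in at about 24.7 s of the 72 s allowed. The hand-in gave no verdict.

- **Carousel:** I pushed post0 anticlockwise with closed fingers at about 4 N. At the stop the fingers stopped moving, the red pin stopped coming out, and the force rose to about 8.5 N. I eased off slowly. The last pictures show the lug against the stop and the pin still fully out.
- **Vial:** I lowered it into the pocket until I felt the floor (about 11 N on the wrist), then released it. The last depth check puts the cap top 120.8 mm above the work surface (121 expected). It is centred within about 1.5 mm of the pocket and stands upright.
- **Other bottles:** the robot did not touch the amber vial or the black-capped bottle. I did not re-measure where they stand.
- **Disagreements:**
  - My first single-pixel fix on the vial was about 5 mm off, and I corrected it from depth before reaching for it.
  - The vial tilted about 1.5° in the grip and straightened once in the pocket.

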